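# Check in the sample racks and start the run

### The job

Check in the sample racks on the bench: with closed fingertips press the round key of the dock whose rack holds a single tube, then the round key of the dock with the full rack, and then the bar-shaped start key of the console; press each one gently, just until it has sunk in and stays down. Leave the key of the dock with the empty rack up, and do not lift or shift the racks, the bottle, the jar or the box.

Things in the scene. Friction and masses are not known exactly. Their poses are not given: they have to be found in the camera images.
- dock_single: fixed sample dock that holds the rack with only one tube. A grey slab 200 long (its x) x 84 wide (y) x 10 mm thick, origin under the slab's centre, x pointing from the key end to the rack end. A white block 54 x 60 mm at x = -70 mm carries the check-in key (block top 48 mm above the bench); the rack stands on the slab with its centre at x = +40 mm.
- key_single (a joint): how far the round grey key, 38 mm in diameter, of the dock that holds the rack with only one tube, is pushed down in its mount: 0 = up, 0.008 = fully down (m). About 2.5 N of friction, no return spring: it stays where it is pushed to and cannot be raised again. Counts as pressed from 0.004 on. Starts within 0.001 of up.
- key_single_top (a point): centre of the top of the round grey key, 38 mm in diameter, of the dock that holds the rack with only one tube; moves with it. Up: 68 mm above the bench, 20 mm above its block. The rubber mount under it is springy (1500 N/m, 10 mm at most): it gives 2 mm while the key is pushed, gives further softly once the key is fully down, and springs back.
- rack_single: loose white sample rack, holding one tube (13 mm thick, yellow stopper, top 87 mm above the rack's underside) in a middle well; 106 x 46 x 55 mm with two rows of five square wells, origin under its centre, standing on the slab of its dock, 10 mm above the bench. Must be left standing where it is.
- dock_full: fixed sample dock that holds the full rack of ten tubes. A grey slab 200 long (its x) x 84 wide (y) x 10 mm thick, origin under the slab's centre, x pointing from the key end to the rack end. A white block 54 x 60 mm at x = -70 mm carries the check-in key (block top 48 mm above the bench); the rack stands on the slab with its centre at x = +40 mm.
- key_full (a joint): how far the round grey key, 38 mm in diameter, of the dock that holds the full rack of ten tubes, is pushed down in its mount: 0 = up, 0.008 = fully down (m). About 2.5 N of friction, no return spring: it stays where it is pushed to and cannot be raised again. Counts as pressed from 0.004 on. Starts within 0.001 of up.
- key_full_top (a point): centre of the top of the round grey key, 38 mm in diameter, of the dock that holds the full rack of ten tubes; moves with it. Up: 68 mm above the bench, 20 mm above its block. The rubber mount under it is springy (1500 N/m, 10 mm at most): it gives 2 mm while the key is pushed, gives further softly once the key is fully down, and springs back.
- rack_full: loose white sample rack, full: ten tubes with yellow stoppers, tops 87 mm above the rack's underside; 106 x 46 x 55 mm with two rows of five square wells, origin under its centre, standing on the slab of its dock, 10 mm above the bench. Must be left standing where it is.
- dock_empty: fixed sample dock that holds the rack without tubes. A grey slab 200 long (its x) x 84 wide (y) x 10 mm thick, origin under the slab's centre, x pointing from the key end to the rack end. A white block 54 x 60 mm at x = -70 mm carries the check-in key (block top 48 mm above the bench); the rack stands on the slab with its centre at x = +40 mm.
- key_empty (a joint): how far the round grey key, 38 mm in diameter, of the dock that holds the rack without tubes, is pushed down in its mount: 0 = up, 0.008 = fully down (m). About 2.5 N of friction, no return spring: it stays where it is pushed to and cannot be raised again. Counts as pressed from 0.004 on. Starts within 0.001 of up.
- key_empty_top (a point): centre of the top of the round grey key, 38 mm in diameter, of the dock that holds the rack without tubes; moves with it. Up: 68 mm above the bench, 20 mm above its block. The rubber mount under it is springy (1500 N/m, 10 mm at most): it gives 2 mm while the key is pushed, gives further softly once the key is fully down, and springs back.
- rack_empty: loose white sample rack, empty, no tubes; 106 x 46 x 55 mm with two rows of five square wells, origin under its centre, standing on the slab of its dock, 10 mm above the bench. Must be left standing where it is.
- console: fixed white console, 150 (x) x 96 (y) x 48 mm high, with a small tilted dark screen up to 110 mm high; it stands in the same row as the docks and has no rack. Origin on the bench; the start key's centre is at x = -70 mm, the screen at x = +25 mm.
- key_start (a joint): how far the start key of the console, a grey bar 72 mm wide (console y) x 36 mm (x), is pushed down in its mount: 0 = up, 0.008 = fully down (m). About 2.5 N of friction, no return spring: it stays where it is pushed to and cannot be raised again. Counts as pressed from 0.004 on. Starts within 0.001 of up.
- key_start_top (a point): centre of the top of the start key of the console, a grey bar 72 mm wide (console y) x 36 mm (x); moves with it. Up: 68 mm above the bench, 20 mm above its block. The rubber mount under it is springy (1500 N/m, 10 mm at most): it gives 2 mm while the key is pushed, gives further softly once the key is fully down, and springs back.
- reagent_bottle: loose amber bottle, 64 mm thick, 130 mm high, origin under its centre; beyond the docks, leave alone
- sample_jar: loose clear jar with a cap, 56 mm thick, 65 mm high, origin under its centre; beyond the docks, leave alone
- tip_box: loose closed grey box with a clear lid, 80 x 120 x 67 mm, origin under its centre; beyond the docks, leave alone
Not all that is in view belongs to the job. What is shaped like the rack_single but purple is not meant. Leave any red look-alike of the console alone.

How it is judged:
On the way, in this order (a step that is already met when the one before it is completed fails the run):
1. the key of the single-tube dock is pressed (value of joint key_single above 0.004 m), for 0.1 s.
2. then the key of the full dock is pressed (value of joint key_full above 0.004 m), for 0.1 s.
3. then the console's start key is pressed (value of joint key_start above 0.004 m), for 0.1 s.
At the end, for the whole second after the job is handed in: The keys of the single-tube dock and the full dock and the start key are all at least 4 mm down, the empty dock's key is less than 2 mm down, and every rack, the bottle, the jar and the box stand upright, at rest, within 10 mm of where they were (value of joint each of key_single, key_full, key_start above 0.004 m and not (value of joint key_empty above 0.002 m) and distance of each of rack_single, rack_full, rack_empty, reagent_bottle, sample_jar, tip_box from where it was at the start of the episode below 0.01 m and angle between each of rack_single, rack_full, rack_empty, reagent_bottle, sample_jar, tip_box's own z axis and vertical below 0.1 rad and linear speed of each of rack_single, rack_full, rack_empty, reagent_bottle, sample_jar, tip_box below 0.02 m/s); the robot touches nothing.
It fails at once if a key is pressed before its turn (order: single-tube dock, full dock, start) ((value of joint key_full above 0.002 m and value of joint key_single below 0.004 m) or (value of joint key_start above 0.002 m and value of joint any of key_single, key_full below 0.004 m)).
It fails at once if the empty dock's key is pressed (value of joint key_empty above 0.002 m).
It fails at once if a key, dock or the console is pushed harder than 25 N (contact force between any of dock_single, dock_full, dock_empty, console and the fingers above 25 N or contact force between any of dock_single, dock_full, dock_empty, console and the arm above 25 N).
It fails at once if a rack, the bottle, the jar or the box is shifted, lifted or carried more than 15 mm (distance of any of rack_single, rack_full, rack_empty, reagent_bottle, sample_jar, tip_box from where it was at the start of the episode above 0.015 m).
It fails at once if a rack, the bottle, the jar or the box is tipped (angle between any of rack_single, rack_full, rack_empty, reagent_bottle, sample_jar, tip_box's own z axis and vertical above 0.25 rad).
It also fails if it takes over 42 s, if anything falls off the work surface, if the arm or the gripper's body presses on something with over 40 N, if the wrist force passes 120 N, or if a joint passes its speed limit or range.

### The arm

A 6-joint arm with a two-finger parallel gripper is mounted at the origin on the work surface. World frame = base frame: x ahead of the robot, y to its left, z up, the work surface at z = 0. Lengths are in m, angles in rad, forces in N, time in s.
With the tool pointing down it reaches from about 0.225 to 0.875 m from the base axis. Payload 3.4 kg.
Tool frame: the origin (TCP) lies at the very end of the fingers, on their centre line; the grasp point (between the pads) lies 19 mm behind it; z points along the fingers, y is the direction in which the jaws open and shut (so a half turn about z gives the same grasp; the last joint's range is limited). The gripper opens to 85 mm and grips with 20 to 120 N. Pads are 22 mm wide; open, the fingers measure 114 mm over their backs; the gripper's body (76 mm by 85 mm) begins 54 mm behind the grasp point. The pads swing forward as they close: fully open they stand 13 mm farther back than shut.
Start: joints at [1.017, 0.276, 1.505, -0, 1.361, -0.121], TCP at [0.241, 0.522, 0.231] pointing down, gripper open.
Joint ranges: [-2.89, 2.89], [-0.75, 2.08], [0.22, 2.7], [-1.18, 4.32], [0.11, 2.71], [-2.7, 2.7]. Speed limits (rad/s): [2.57, 2.57, 3.14, 3.14, 3.14, 3.14].

### API

Orientations are given as a unit quaternion [x, y, z, w].
In Python, from plant import ctrl, solver, telemetry, capture gives the robot as it stands. Calls block until the motion is done:
- ctrl.movep(position, orientation): joint-space move of the TCP to a pose.
- ctrl.servo_line(position, orientation=None, feed=0.15, threshold=None): straight line of the TCP; orientation=None keeps the orientation; feed is the mean speed in m/s. With threshold (N) it stops when the force on the tool has changed by that much, and returns True; else False.
- ctrl.movej(angles): joint-space move.
- ctrl.gripper_to(opening, effort=None): finger opening in m; effort is the grip in N (None keeps the last); returns when the fingers have stopped.
- ctrl.wait(seconds).
- solver.ik(position, orientation): joint angles nearest the present ones, or None.
- telemetry.sense(): the state.
- capture(name): name is "scene" or "top" or "wrist"; returns a dict with "pixels" (420x560x3 uint8, blue, green, red), "depth" (420x560 float32, m along the optical axis (not along the pixel's ray), 0 where there is no reading), "camera_matrix" (3x3 intrinsics, pixels), "R" (3x3) and "t" (3): a world point X has camera coordinates R X + t. Camera axes: x right, y down, z forward; pixel columns grow to the right and rows downward; lengths in m; the calibration is good to about 2 mm. A picture is of the moment at which its call begins.
A pose or a line that the arm cannot do raises ctrl.MotionError and nothing moves.
- ctrl.job_done(): hands the job in, once; it reports no verdict.
The state is a dict: "clock": time; "joint_pos": joint angles; "qvel": joint speeds; "joint_efforts": joint torques, N m; "eef_pos": TCP position; "tool_rot": TCP orientation; "contact_force": force on the tool from outside, world axes, zero at the start; "ft_torque": the same for the moment, N m; "gripper_width": finger opening in m.
Only numpy, scipy, OpenCV 4.12 (cv2) and the standard library are available. Lean on these libraries where they do the work, as an engineer would, in place of code of your own. Each camera call takes 0.05 s, during which the arm holds its last target.

## Working session

There is one attempt and no reset: what is moved stays moved. The work goes in short steps, each a Python script; the robot and the scene stay as the last script left them, time stands still between calls to the robot, and variables do not carry over. Pictures are saved under pics/ and viewed, and the job is handed in when it is done.

```bash
ls; mkdir -p pics; python3 - <<'E'
from plant import ctrl, solver, telemetry, capture
import cv2,numpy as np
for n in ("scene","top"):
    c=capture(n); cv2.imwrite(f"pics/{n}0.png",c["pixels"]); np.savez(f"{n}0.npz",**c)
    print(n,np.round(c["camera_matrix"],1).tolist(),np.round(c["R"],3).tolist(),np.round(c["t"],3).tolist(),(c["depth"]>0).mean())
s=telemetry.sense();print(s["clock"],s["eef_pos"],s["tool_rot"],s["contact_force"],s["gripper_width"])
E
```

```text
pics
scene [[398.5, 0.0, 279.7], [0.0, 398.5, 205.3], [0.0, 0.0, 1.0]] [[0.358, 0.934, 0.002], [0.776, -0.297, -0.557], [-0.52, 0.201, -0.83]] [-0.214, -0.4, 1.265] 0.9959013605442177
top [[410.6, 0.0, 276.2], [0.0, 410.6, 205.0], [0.0, 0.0, 1.0]] [[0.005, -1.0, 0.023], [-0.989, -0.008, -0.149], [0.149, -0.022, -0.989]] [-0.015, 0.571, 1.111] 0.9959481292517007
0.1 [0.24091025 0.52156921 0.23052972] [ 2.14725375e-01  9.76674109e-01 -7.87163675e-04 -2.81639881e-04] [ 1.55545607  0.54885289 -0.75805404] 0.0854524144808571
```

View pics/scene0.png

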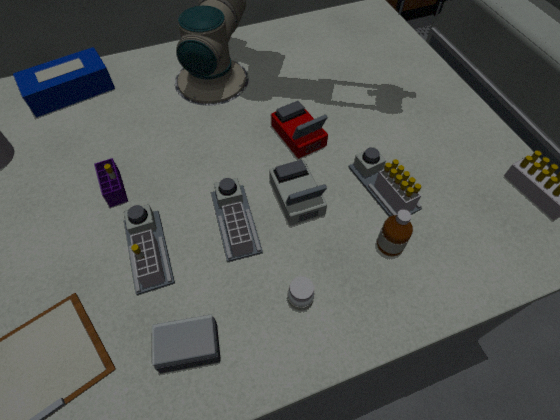

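View pics/top0.png

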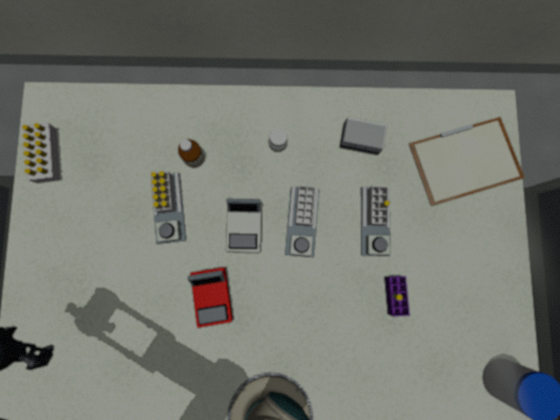

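The scene view shows the single-tube dock (key at 137,214), the empty dock (key at 228,186), the console (290,168) and the full dock (371,155). In the top view the keys are at (379,244), (302,244), (242,241) and (167,230). The purple rack, the red console and the loose full rack at the far left are decoys. Next I'll locate the key tops in both views.

```bash
cat > loc.py <<'E'
import numpy as np,cv2
def ray(c,u,v,z):
    K,R,t=c["camera_matrix"],c["R"],c["t"]
    d=R.T@np.linalg.solve(K,[u,v,1.]);o=-R.T@t
    return o+d*(z-o[2])/d[2]
def cloud(c):
    K,R,t=c["camera_matrix"],c["R"],c["t"];D=c["depth"]
    v,u=np.mgrid[:420,:560]
    P=np.stack([(u-K[0,2])/K[0,0]*D,(v-K[1,2])/K[1,1]*D,D],-1)
    return (P-t)@R
E
python3 - <<'E'
from loc import *
seeds={"top":dict(single=(379,244),empty=(302,244),start=(242,241),full=(167,230)),
"scene":dict(single=(137,214),empty=(228,186),start=(290,168),full=(371,155))}
for n in seeds:
    c=dict(np.load(n+"0.npz"));P=cloud(c);img=c["pixels"].astype(int)
    g=img.max(2)
    for k,(u,v) in seeds[n].items():
        w=np.zeros((420,560),bool);w[v-24:v+25,u-24:u+25]=1
        m=(w&(np.abs(P[...,2]-.068)<.006)&(g<130)).astype(np.uint8)
        nl,l,st,ce=cv2.connectedComponentsWithStats(m)
        j=1+np.argmax(st[1:,4]); mm=l==j
        cc=cv2.findContours((mm*255).astype(np.uint8),0,2)[0][0]
        r=cv2.minAreaRect(cc)
        p=ray(c,*ce[j],.068)
        print(n,k,(u,v),"bgr",img[v,u],"Pz",np.round(P[v,u],3),"cent",ce[j].round(1),st[j],"rect",np.round(r[0],1),np.round(r[1],1),"ray",p.round(4),"med cloud",P[mm].mean(0).round(4))
    im=c["pixels"]
    crop=im[150:290,140:410] if n=="top" else im[110:260,100:430]
    cv2.imwrite(f"pics/{n}_crop.png",cv2.resize(crop,None,fx=2.4,fy=2.4,interpolation=2))
E
```

```text
top single (379, 244) bgr [90 88 83] Pz [ 0.462 -0.291  0.067] cent [380.9 244.5] [374 238  14  14 149] rect [380.5 244.5] [13. 13.] ray [ 0.4609 -0.2961  0.068 ] med cloud [ 0.461  -0.2964  0.067 ]
top empty (302, 244) bgr [95 94 89] Pz [ 0.461 -0.081  0.068] cent [301.8 244.8] [295 238  14  14 146] rect [301.5 244.5] [13. 13.] ray [ 0.4587 -0.0804  0.068 ] med cloud [ 0.4588 -0.0805  0.0666]
top start (242, 241) bgr [95 92 90] Pz [0.468 0.082 0.066] cent [242.6 241. ] [230 235  27  13 329] rect [243. 241.] [12. 26.] ray [0.4682 0.0802 0.068 ] med cloud [0.4683 0.0803 0.0663]
top full (167, 230) bgr [92 91 88] Pz [0.496 0.285 0.07 ] cent [165.4 230.3] [159 224  14  14 150] rect [165.5 230.5] [13. 13.] ray [0.4956 0.2894 0.068 ] med cloud [0.4957 0.2897 0.0666]
scene single (137, 214) bgr [70 64 63] Pz [ 0.476 -0.299  0.069] cent [135.4 212.1] [127 205  18  15 201] rect [135.5 212.2] [14.1 16.6] ray [ 0.469  -0.3012  0.068 ] med cloud [ 0.4687 -0.3012  0.0677]
scene empty (228, 186) bgr [67 60 60] Pz [ 0.473 -0.084  0.067] cent [226.4 184.2] [219 178  16  14 170] rect [226.5 184.5] [13. 15.] ray [ 0.4666 -0.0856  0.068 ] med cloud [ 0.4658 -0.0855  0.0669]
scene start (290, 168) bgr [67 66 63] Pz [0.472 0.075 0.064] cent [290.3 168.5] [275 160  32  18 351] rect [290.6 168.7] [12.9 29.5] ray [0.4764 0.0744 0.068 ] med cloud [0.4752 0.075  0.0664]
scene full (371, 155) bgr [67 60 59] Pz [0.509 0.279 0.068] cent [371.5 153.1] [364 148  16  12 138] rect [371.5 153. ] [13.4 12. ] ray [0.5033 0.2838 0.068 ] med cloud [0.5022 0.2847 0.0665]
```

```bash
echo
```

```text
(no output)
```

View pics/top_crop.png

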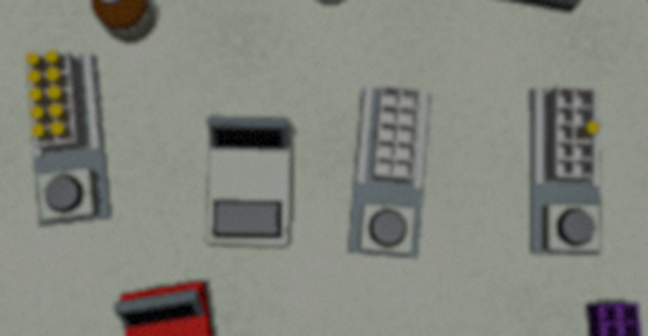

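View pics/scene_crop.png

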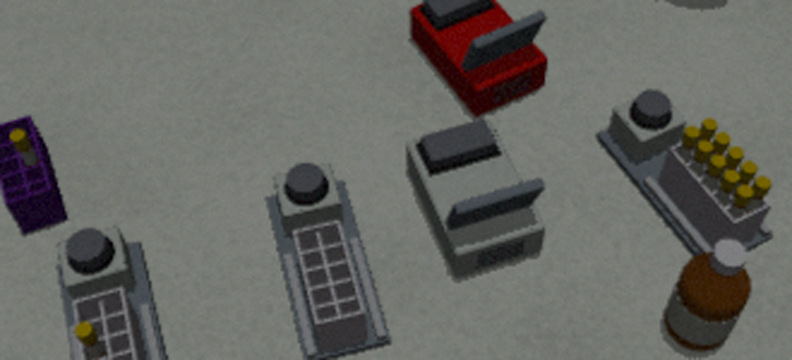

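The two views disagree by about 8 mm in x and 5 mm in y, by the same amount for all four keys. The wrist camera can settle this before I press anything.

```bash
python3 - <<'E'
from plant import ctrl, solver, telemetry, capture
import cv2,numpy as np
from loc import *
q=[0,1,0,0]
ctrl.gripper_to(0.0,20)
for p in [(.465,-.298,.2),(.465,-.298,.05),(.5,.287,.2),(.472,.078,.05)]: print(solver.ik(p,q))
ctrl.movep([.465,-.298,.2],q)
c=capture("wrist"); cv2.imwrite("pics/w1.png",c["pixels"]); np.savez("w1.npz",**c)
s=telemetry.sense();print(s["clock"],s["eef_pos"],s["contact_force"],s["gripper_width"])
o=-c["R"].T@c["t"];print(o)
for p in ([.4609,-.2961,.068],[.469,-.3012,.068]):
    x=c["camera_matrix"]@(c["R"]@p+c["t"]);print(x[:2]/x[2])
E
```

```text
[-6.95913907e-01  2.61420187e-01  1.60537248e+00 -4.44089210e-16
  1.27479998e+00 -2.26671023e+00]
[-6.95913907e-01  4.04083681e-01  1.81123173e+00 -4.44089210e-16
  9.26277244e-01 -2.26671023e+00]
[ 4.00411202e-01  2.97050353e-01  1.55374740e+00 -4.44089210e-16
  1.29079490e+00 -1.17038512e+00]
[ 1.81939921e-02  3.13912185e-01  1.97023404e+00 -4.44089210e-16
  8.57446427e-01 -1.55260233e+00]
3.9 [ 0.4653988  -0.29741725  0.20005331] [0.64600767 0.18254169 0.59524995] -0.00025473927806921894
[ 0.39363355 -0.29768529  0.34320645]
[284.59047757 195.91794163]
[279.09808464 204.34006271]
```

View pics/w1.png

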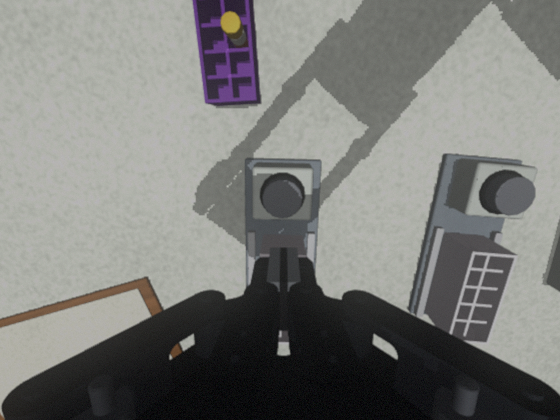

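The wrist view puts the single dock's key at about (282,194). The top view predicts (284.6,195.9), while the scene view is off. I'll measure it precisely and press.

```bash
cat >> loc.py <<'E'
def keyc(c,seed):
    P=cloud(c);u,v=map(int,seed);w=np.zeros((420,560),bool);w[v-50:v+51,u-50:u+51]=1
    m=(w&(np.abs(P[...,2]-.068)<.005)&(c["pixels"].max(2)<130)).astype(np.uint8)
    nl,l,st,ce=cv2.connectedComponentsWithStats(m);j=l[v,u]
    cc=max(cv2.findContours(((l==j)*255).astype(np.uint8),0,2)[0],key=len)
    (x,y),r=cv2.minEnclosingCircle(cc)
    return (x,y),r,st[j],ray(c,x,y,.068),P[l==j].mean(0)
def press(xy,ctrl,telemetry,q,zlim=.056):
    F=lambda:telemetry.sense()
    ctrl.servo_line([*xy,.080],q,feed=.12)
    ctrl.wait(.15); f0=F()["contact_force"][2]; mx=0
    z=.074
    while z>zlim:
        ctrl.servo_line([*xy,z],q,feed=.02)
        s=F();f=s["contact_force"][2]-f0
        print(round(z,4),round(s["eef_pos"][2],4),round(f,2),round(s["clock"],2))
        mx=max(mx,abs(f))
        if abs(f)>7: print("stop");break
        z-=.001
    ctrl.wait(.15)
    ctrl.servo_line([*xy,.15],q,feed=.12)
E
python3 - <<'E'
from loc import *
c=dict(np.load("w1.npz"));print(keyc(c,(282,194)))
E
```

```text
((282.1805419921875, 197.63888549804688), 20.207969665527344, array([ 263,  178,   40,   40, 1234], dtype=int32), array([ 0.46254731, -0.29833042,  0.068     ]), array([ 0.46262318, -0.29827645,  0.06790614]))
```

```bash
python3 - <<'E'
from plant import ctrl, solver, telemetry, capture
from loc import *
q=[0,1,0,0]
press((.4625,-.2983),ctrl,telemetry,q,zlim=.0575)
c=capture("wrist"); cv2.imwrite("pics/w2.png",c["pixels"])
print(telemetry.sense()["clock"],telemetry.sense()["eef_pos"])
c=capture("top"); cv2.imwrite("pics/t2.png",c["pixels"]);np.savez("t2.npz",**c)
P=cloud(c);P0=cloud(dict(np.load("top0.npz")))
E
```

```text
0.074 0.0738 -0.05 5.65
0.073 0.0729 -0.66 5.9
0.072 0.0719 -0.74 6.15
0.071 0.0709 -0.83 6.4
0.07 0.0699 -0.88 6.65
0.069 0.0689 -1.01 6.9
0.068 0.0679 -0.76 7.15
0.067 0.0671 0.37 7.4
0.066 0.0662 1.27 7.65
0.065 0.0651 1.17 7.9
0.064 0.064 1.02 8.15
0.063 0.063 0.69 8.4
0.062 0.062 0.52 8.65
0.061 0.061 0.68 8.9
0.06 0.06 0.96 9.15
0.059 0.059 0.39 9.4
0.058 0.058 1.78 9.65
10.7667 [ 0.46174409 -0.29770944  0.14890936]
```

View pics/w2.png

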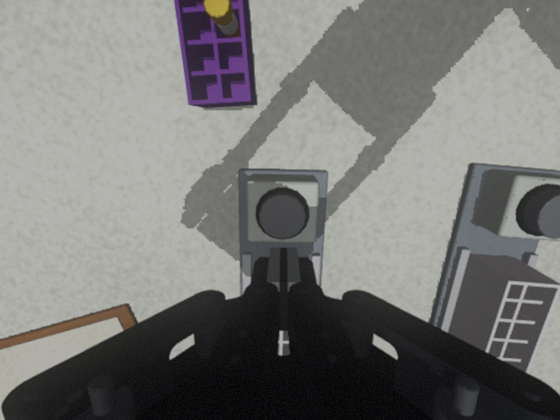

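```bash
python3 - <<'E'
from plant import ctrl, solver, telemetry, capture
from loc import *
c=capture("wrist");P=cloud(c);P1=cloud(dict(np.load("w1.npz")))
print("key z before",np.median(P1[185:210,272:292,2]),"after",np.median(P[200:225,272:292,2]))
q=[0,1,0,0]
ctrl.movep([.498,.287,.2],q)
c=capture("wrist");cv2.imwrite("pics/w3.png",c["pixels"]);np.savez("w3.npz",**c)
x=c["camera_matrix"]@(c["R"]@[.4972,.2872,.068]+c["t"]);x=x[:2]/x[2];print(x)
print(keyc(c,x),telemetry.sense()["clock"])
E
```

```text
key z before 0.06806088281385797 after 0.06020234248250857
[284.49547495 199.36246979]
((287.3630065917969, 198.05152893066406), 20.050695419311523, array([ 268,  179,   40,   39, 1235], dtype=int32), array([0.49594445, 0.28985856, 0.068     ]), array([0.49629909, 0.28992286, 0.06725135])) 13.025
```

View pics/w3.png

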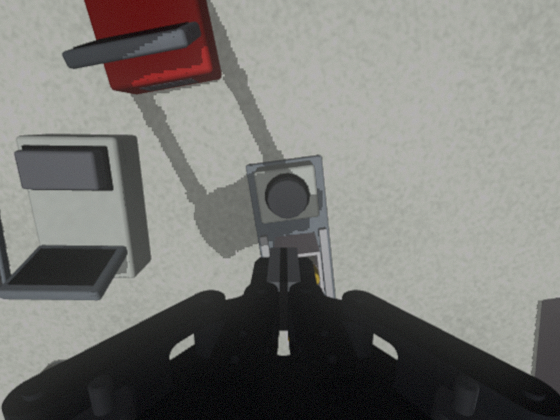

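The single dock's key dropped from 68.1 to 60.2 mm and stayed there. The wrist view now shows the full dock's key at (287,198), with yellow stoppers behind it. I'll press it the same way.

```bash
python3 - <<'E'
from plant import ctrl, solver, telemetry, capture
from loc import *
q=[0,1,0,0]
press((.4961,.2899),ctrl,telemetry,q,zlim=.0575)
c=capture("wrist");P=cloud(c)
x=c["camera_matrix"]@(c["R"]@[.4961,.2899,.06]+c["t"]);u,v=(x[:2]/x[2]).astype(int)
print("full z",np.median(P[v-8:v+9,u-8:u+9,2]))
ctrl.servo_line([.4961,.2899,.2],q,feed=.2)
ctrl.movep([.469,.079,.2],q)
c=capture("wrist");cv2.imwrite("pics/w4.png",c["pixels"])
x=c["camera_matrix"]@(c["R"]@[.469,.079,.068]+c["t"]);x=x[:2]/x[2]
print(x,keyc(c,x),telemetry.sense()["clock"])
E
```

```text
0.074 0.0738 0.61 14.78
0.073 0.073 0.95 15.03
0.072 0.0719 0.85 15.28
0.071 0.0709 0.88 15.53
0.07 0.0699 0.25 15.78
0.069 0.0689 0.91 16.02
0.068 0.0679 1.08 16.27
0.067 0.067 0.68 16.52
0.066 0.0661 1.16 16.77
0.065 0.0651 2.89 17.02
0.064 0.064 4.35 17.27
0.063 0.0629 2.53 17.52
0.062 0.062 3.51 17.77
0.061 0.061 3.0 18.02
0.06 0.06 2.92 18.27
0.059 0.059 2.89 18.52
0.058 0.058 2.72 18.77
full z 0.060210317462967455
[282.38126778 200.60450791] ((283.0, 199.36363220214844), 40.988407135009766, array([ 245,  181,   77,   39, 2810], dtype=int32), array([0.46781039, 0.07957377, 0.068     ]), array([0.46891375, 0.07938893, 0.06697272])) 21.2
```

View pics/w4.png

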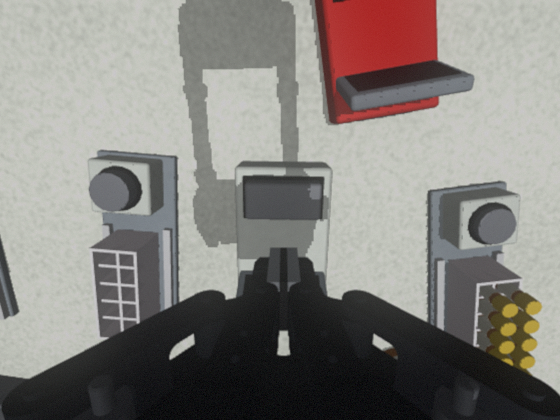

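The full dock's key is down, at 60.2 mm. The start bar is at about (284,198), where I expected it.

```bash
python3 - <<'E'
from plant import ctrl, solver, telemetry, capture
from loc import *
q=[0,1,0,0]
press((.4685,.0795),ctrl,telemetry,q,zlim=.0575)
ctrl.servo_line([.4685,.0795,.2],q,feed=.2)
c=capture("wrist");cv2.imwrite("pics/w5.png",c["pixels"]);P=cloud(c)
for n,p in dict(start=[.4685,.0795,.06],full=[.4961,.2899,.06],empty=[.4603,-.0826,.068]).items():
    x=c["camera_matrix"]@(c["R"]@p+c["t"]);u,v=(x[:2]/x[2]).astype(int);print(n,u,v,np.median(P[v-6:v+7,u-6:u+7,2]))
ctrl.movep([.30,.3,.3],q)
c=capture("top");cv2.imwrite("pics/t5.png",c["pixels"])
d=cv2.absdiff(c["pixels"],np.load("top0.npz")["pixels"]);cv2.imwrite("pics/d5.png",np.clip(d.astype(int)*3,0,255))
P=cloud(c)
for n,p in dict(start=[.4682,.0802],full=[.4956,.2894],single=[.4609,-.2961],empty=[.4587,-.0804]).items():
    for z in [.068 if n=="empty" else .06]:
        x=c["camera_matrix"]@(c["R"]@[*p,z]+c["t"]);u,v=(x[:2]/x[2]).astype(int);print(n,np.median(P[v-3:v+4,u-3:u+4,2]))
print(telemetry.sense()["clock"])
E
```

```text
0.074 0.0738 0.4 22.95
0.073 0.073 0.53 23.2
0.072 0.0719 0.45 23.45
0.071 0.0709 1.12 23.7
0.07 0.0699 -0.61 23.95
0.069 0.0689 0.6 24.2
0.068 0.0679 1.48 24.45
0.067 0.0669 0.31 24.7
0.066 0.0661 1.43 24.95
0.065 0.0651 3.15 25.2
0.064 0.064 3.07 25.45
0.063 0.063 2.38 25.7
0.062 0.062 2.38 25.95
0.061 0.061 3.7 26.2
0.06 0.06 2.99 26.45
0.059 0.059 2.58 26.7
0.058 0.058 2.48 26.95
start 283 198 0.06004726812094913
full 497 226 0.060235470953568855
empty 107 192 0.06759144692683874
start 0.05933982102669626
full 0.059149800752839564
single 0.058719147599964445
empty 0.0666277788939418
29.65[ WARN:0@14.249] global loadsave.cpp:1063 imwrite_ Unsupported depth image for selected encoder is fallbacked to CV_8U.
```

View pics/t5.png

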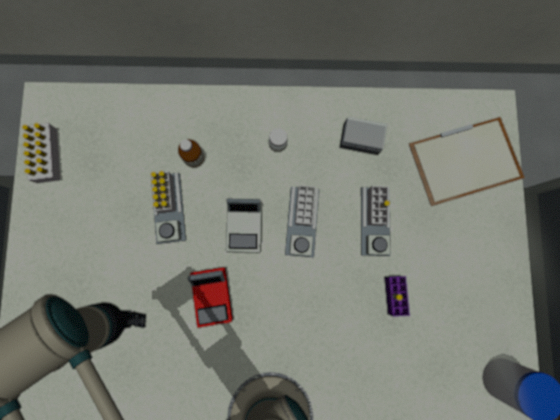

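View pics/d5.png

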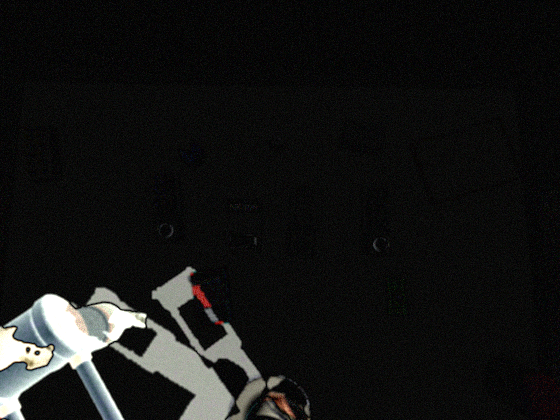

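The top view shows every rack, the bottle (190,152), the jar (278,140) and the box (363,136) where they were. The difference image shows only the three pressed keys, the arm and its shadow. I'm handing in.

```bash
python3 -c "
from plant import ctrl
ctrl.job_done()"
```

```text
the job is handed in; nothing more can be done
```

I pressed the single-tube dock's key, then the full dock's key, then the console's start key, using closed fingertips. I handed the job in shortly after 29.65 s on the robot's clock, against the 42 s limit; no verdict is reported.

- **Pressed keys:** the wrist camera shows all three tops at about 60 mm, down from 68 mm, so they are fully sunk and staying down. The highest force I read while pressing was about 4.4 N, against the 25 N limit. The readings drift by about 1 N.
- **Empty dock's key:** it is still up, at 67.6 mm in the wrist view.
- **Racks, bottle, jar and box:** comparing the top view before and after shows no movement. Only the three keys, the arm and its shadow changed.
- **Robot:** at hand-in it was standing clear of everything.

**One disagreement:** the scene camera placed every key about 8 mm in x and 5 mm in y away from the top camera. The wrist camera agreed with the top camera to within about 3 mm, so I positioned each press from the wrist view. The final top view also reads all four keys about 1 mm lower than the wrist view does.

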